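# Load the sample carrier into its dock

## Robot

A 7-joint arm with a two-finger parallel gripper is mounted at the origin on a cart in front of the work surface, level with it; the furniture and walls round the work are solid. World frame = base frame: x ahead of the robot, y to its left, z up, the work surface at z = 0. Lengths are in m, angles in rad, forces in N, time in s.
With the tool pointing down it reaches from about 0.4 to 0.9 m from the base axis. Payload 5.5 kg.
Tool frame: the origin (TCP) lies midway between the tips of the shut fingers; the grasp point (between the pads) lies 19 mm behind it; z points along the fingers, y is the line along which they close (so a half turn about z gives the same grasp; the last joint's range is limited). The gripper opens to 92 mm and grips with 3 to 60 N. Pads are 19 mm wide; open, the fingers measure 130 mm over their backs; the gripper's body (75 mm by 190 mm) begins 47 mm behind the grasp point.
Start: joints at [1.591, 0.501, -0.427, 1.55, 0.221, 1.138, -0.21], TCP at [0.156, -0.631, 0.227] pointing down, gripper open.
Joint ranges: [-2.88, 2.88], [-0.31, 2.03], [-1.54, 1.56], [0.2, 2.42], [-1.41, 4.55], [0.19, 2.02], [-2.57, 2.57]. Speed limits (rad/s): [2.57, 2.57, 3.14, 3.14, 3.14, 3.14, 3.14].

## Interface

Orientations are given as a unit quaternion [w, x, y, z].
In Python, from plant import manip gives the robot as it stands. The module is installed in compiled form; this text tells all that it offers. Calls block until the motion is done:
- manip.move_to(position, orientation): joint-space move of the TCP to a pose.
- manip.move_straight(position, rotation=None, feed=0.15): straight line of the TCP; rotation=None keeps the orientation; feed is the mean speed in m/s.
- manip.movej(angles): joint-space move.
- manip.grip(opening, grasp_force=None): opening from 0.0 (shut) to 1.0 (fully open); grasp_force is the grip in N (None keeps the last); returns when the fingers have stopped.
- manip.hold(seconds).
- manip.solve_ik(position, orientation): joint angles nearest the present ones, or None.
- manip.read_state(): the state.
- manip.grab_frame(name): name is "scene" or "top" or "wrist"; returns the picture (420x560x3 uint8, red, green, blue); there is no depth.
- manip.camera_info(name): a dict with "vfov" (degrees; the focal length in pixels is half the picture's height over the tangent of half this angle, whatever the lens; pixels are square), "cx", "cy" (the principal point, pixels), "camera_from_world" (4x4, takes a point from world to camera coordinates); the wrist camera has in their place "tool_from_camera" (4x4, takes a point from camera to tool coordinates, whose origin is the TCP and whose axes are the flange's). Camera axes: x right, y down, z forward; pixel columns grow to the right and rows downward; lengths in m; the calibration is good to about 2 mm. A picture is of the moment at which its call begins: read the wrist's pose just before it. camera_info takes no time and is no camera call.
A pose or a line that the arm cannot do raises manip.Unreachable and nothing moves.
- manip.hand_in(): hands the job in; it is judged then, once.
Trained networks look in the newest picture that a camera, given by its name, has taken for a name from the list of things; names that differ only in an ending like _2 or _b are one class to them, and where a whole thing is asked for, a point or a joint stands for the part that bears it (a point fixed in the world has none). Each returns a list of dicts, best first, with "p" (0 to 1); they miss things now and then, are a little off and sometimes report something else, mostly with a low value. They report only what shows in the picture. A call takes as long as a camera call. They do not tell look-alikes from the thing itself.
- manip.recognise(camera, thing): "box" ([left, top, right, bottom] in pixels, round what is visible of it).
- manip.mark_of(camera, thing): "location" ([column, row] in pixels: a listed point, or the origin of a listed thing).
The state is a dict: "clock": time; "qpos": joint angles; "qd": joint speeds; "joint_efforts": joint torques, N m; "ee_pos": TCP position; "orientation": TCP orientation; "wrist_force": force on the tool from outside, world axes, zero at the start; "torque": the same for the moment, N m; "grip_width": opening from 0.0 (shut) to 1.0 (fully open); "grasp_force": force on a finger pad.
Only numpy, scipy, OpenCV 4.12 (cv2) and the standard library are available. Lean on these libraries where they do the work, as an engineer would, in place of code of your own. Each camera call takes 0.05 s, during which the arm holds its last target. There are 200 camera calls.

## Task

Take the sample carrier by its black bridge handle and lift it straight up off the two dowels of the blue jig, keeping it level so that it does not bind. Set it down flat on the desk and let go, then take it by its narrow tail and slide it, wide end first, fully home into the raised grey dock so that it sits flat on the dock's floor against the back stop. Leave the dropper bottle, the objective and the slide box where they are.

Things in the scene. Friction and masses are not known exactly. Their poses are not given: they have to be found in the camera images.
- carrier_plate (a point): Loose aluminium sample carrier, 0.2 to 0.3 kg: plate 12 mm thick, wide part 100 (x -38 to 62) by 96 mm, tail 40 mm wide on to x = -84 mm. This point: mid-thickness, under the handle, near the centre of mass; x to the wide end, z up. Black runners 8 mm high under the long sides carry it: this point is 14 mm above the surface it stands on. Two 25 mm pucks, 11 mm high, are fixed on top.
- carrier_handle (a point): Centre of the black handle's cross bar, 36 mm above carrier_plate, same axes. The bar is 60 mm long (y), 12 mm thick (x), 16 mm high, on two posts at y = +-25 mm; 22 mm of open space between the bar and the plate below it.
- carrier_tail (a point): Middle of the place to grip the tail, 66 mm behind carrier_plate (x = -66 mm), half-way up its 12 mm thickness, axes as carrier_plate. The tail is 40 mm across (y) and ends 18 mm behind this point.
- jig: Blue jig fixed to the desk. Origin on the desk under the handle, axes as the carrier on it. The plate lies on its top, 30 mm above the desk (runners hang beside it, 22 mm above the desk). Two 12 mm steel dowels at (-24,-30) and (48,30) mm rise 26 mm above the top, 1 mm play all round: lift 40 mm before moving sideways. Orange cheeks 54 mm high, 4 mm beside the tail, bar gripping it there.
- dock: Grey dock with white roof fixed to the desk; a bay open to its -x side. Origin on the desk under the middle of the mouth; +x points into the bay, z up. Bay floor 40 mm above the desk, clear height 72 mm, clear width 106 mm, depth 78 mm from mouth to back stop; outside 118 mm wide, 118 mm high. Blue flared guides stand 20 mm out in front of the mouth at both sides.
- dock_home (a point): Where carrier_plate is when the carrier is fully home: 16 mm inside the mouth, 54 mm above the desk; axes as the dock. The tail then sticks out of the mouth, its grip point 50 mm in front of the mouth.
- dropper_bottle: Amber dropper bottle, 33 mm wide, 94 mm high, standing; origin at the middle of its foot. Leave alone.
- objective: Spare microscope objective, 27 mm wide, 50 mm high, white with a green ring, standing; origin at the middle of its foot. Leave alone.
- slide_box: Closed beige slide box, 69 by 98 by 31 mm; origin at the middle of its underside. Leave alone.
Things that resemble listed ones, but are neither listed nor needed, are in the scene too. Of the things that look like the jig, the largest one is meant. There is more than one size of the part that bears carrier_plate; the job needs the larger.

How it is judged:
By the outcome, as a careful person would: the job done as asked, in the order asked, and still so for the second after the job is handed in, with the robot touching nothing.
It also fails if it takes over 61 s, if anything falls off the work surface, if the arm or the gripper's body presses on something with over 40 N, if the wrist force passes 120 N, or if a joint passes its speed limit or range.

## Working session

There is one attempt and no reset: what is moved stays moved. The work goes in short steps, each a Python script; the robot and the scene stay as the last script left them, time stands still between calls to the robot, and variables do not carry over. Pictures are saved under pics/ and viewed, at most 10 in all, crops included, and the job is handed in when it is done.

```bash
mkdir -p pics; python3 - <<'E'
from plant import manip
import cv2,numpy as np
ims=[]
for c in("scene","top"):
    im=manip.grab_frame(c); ims.append(im)
    print(c,{k:np.round(v,4).tolist() for k,v in manip.camera_info(c).items()})
    for t in("carrier_plate","carrier_handle","carrier_tail","jig","dock","dock_home","dropper_bottle","objective","slide_box"):
        print(t,[(np.round(d["location"],1).tolist(),round(d["p"],2)) for d in manip.mark_of(c,t)][:4])
    cv2.imwrite(f"pics/{c}0.png",cv2.cvtColor(im,cv2.COLOR_RGB2BGR))
print({k:np.round(v,4).tolist() for k,v in manip.camera_info("wrist").items()})
s=manip.read_state();print(s["clock"],s["orientation"],s["ee_pos"])
E
```

```text
scene {'vfov': 46.4712, 'cx': 280.3017, 'cy': 206.4209, 'camera_from_world': [[0.9998, 0.0129, 0.0117, -0.5646], [0.017, -0.8656, -0.5004, 0.0663], [0.0037, 0.5005, -0.8657, 1.1181], [0.0, 0.0, 0.0, 1.0]]}
carrier_plate [([251.1, 149.5], 0.83), ([189.9, 347.4], 0.58)]
carrier_handle [([246.7, 139.1], 0.66)]
carrier_tail [([226.7, 153.7], 0.87), ([182.8, 372.6], 0.68)]
jig [([276.4, 227.0], 0.76), ([208.2, 215.7], 0.7), ([249.3, 157.4], 0.6)]
dock [([296.8, 296.1], 0.66)]
dock_home [([224.8, 154.8], 0.41)]
dropper_bottle [([328.3, 211.8], 0.71), ([294.1, 300.5], 0.23)]
objective [([318.0, 177.1], 0.59), ([248.8, 157.0], 0.54)]
slide_box [([322.6, 137.2], 0.76), ([250.1, 139.1], 0.37)]
top {'vfov': 44.3317, 'cx': 279.2949, 'cy': 213.8394, 'camera_from_world': [[0.0173, -0.9998, 0.001, 0.0559], [-0.985, -0.0172, -0.1718, 0.5624], [0.1718, 0.002, -0.9851, 1.2022], [0.0, 0.0, 0.0, 1.0]]}
carrier_plate [([404.6, 286.5], 0.74), ([211.6, 243.2], 0.7)]
carrier_handle [([409.7, 289.8], 0.73), ([211.4, 242.4], 0.71)]
carrier_tail [([218.0, 267.7], 0.94), ([426.7, 292.6], 0.76)]
jig [([293.9, 223.3], 0.79), ([214.1, 246.4], 0.76), ([283.7, 283.1], 0.73), ([214.2, 242.8], 0.67)]
dock [([360.5, 203.9], 0.61), ([187.3, 177.7], 0.58)]
dock_home [([365.6, 192.5], 0.78)]
dropper_bottle [([274.6, 170.7], 0.5)]
objective [([241.5, 172.0], 0.51)]
slide_box [([186.9, 172.6], 0.67)]
{'vfov': 69.0557, 'cx': 275.8246, 'cy': 207.852, 'tool_from_camera': [[0.0004, -0.9577, -0.2879, 0.0783], [1.0, 0.0004, 0.0001, 0.0], [0.0, -0.2879, 0.9577, -0.1574], [0.0, 0.0, 0.0, 1.0]]}
1.0 [2.23996109e-05 9.92634436e-01 1.21148154e-01 3.11595627e-05] [ 0.15634297 -0.63092904  0.22675202]
```

View pics/scene0.png

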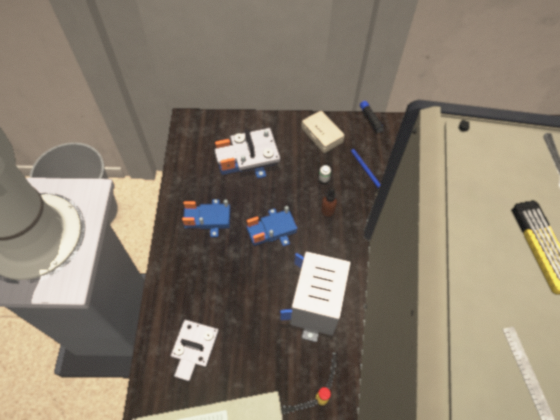

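View pics/top0.png

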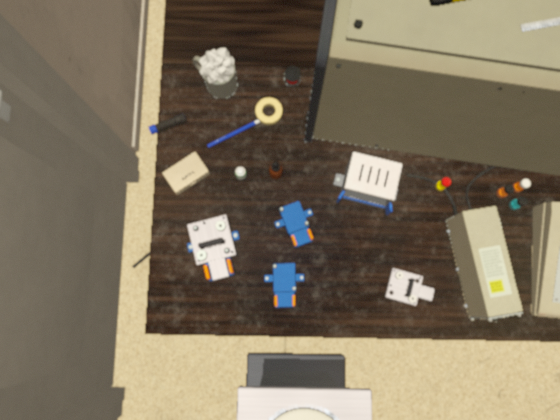

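The scene picture shows the large carrier on its jig at scene (250,148) / top (212,243), with its tail towards the robot between the orange cheeks. A smaller decoy carrier is at scene (192,345). The dock is at scene (320,290) / top (370,180), and its mouth with the blue guides faces the robot.

```bash
cat > h.py <<'E'
from plant import manip
import numpy as np, cv2
from scipy.spatial.transform import Rotation as R
def cam(c, st=None):
    i=manip.camera_info(c); f=210/np.tan(np.radians(i["vfov"]/2))
    K=np.array([[f,0,i["cx"]],[0,f,i["cy"]],[0,0,1]])
    if c=="wrist":
        w=np.array(st["orientation"]); T=np.eye(4); T[:3,:3]=R.from_quat(w[[1,2,3,0]]).as_matrix(); T[:3,3]=st["ee_pos"]
        E=np.linalg.inv(T@np.array(i["tool_from_camera"]))
    else: E=np.array(i["camera_from_world"])
    return K,E
def onplane(KE,px,z):
    K,E=KE; T=np.linalg.inv(E); d=T[:3,:3]@np.linalg.solve(K,[px[0],px[1],1]); o=T[:3,3]
    return o+d*(z-o[2])/d[2]
def proj(KE,P):
    K,E=KE; p=K@(E@np.append(P,1))[:3]; return p[:2]/p[2]
def tri(a,pa,b,pb):
    return (lambda X:(X[:3]/X[3]).ravel())(cv2.triangulatePoints(a[0]@a[1][:3],b[0]@b[1][:3],np.array(pa,float).reshape(2,1),np.array(pb,float).reshape(2,1)))
def down(yaw):
    """tool pointing down, tool x along world yaw -> quat wxyz"""
    q=(R.from_euler('z',yaw)*R.from_euler('x',np.pi)).as_quat(); return q[[3,0,1,2]]
def save(im,n): cv2.imwrite(f"pics/{n}.png",cv2.cvtColor(im,cv2.COLOR_RGB2BGR))
E
python3 - <<'E'
from h import *
S,T=cam("scene"),cam("top")
for n,a,b,z in(("plate",(251.1,149.5),(211.6,243.2),.036),("handle",(246.7,139.1),(211.4,242.4),.072),("tail",(226.7,153.7),(218,267.7),.036),("jig",(249.3,157.4),(214.2,244),0),("dock",(296.8,296.1),(360.5,203.9),0),("home?",(296.8,296.1),(365.6,192.5),.054),("bottle",(328.3,211.8),(274.6,170.7),0),("obj",(318,177),(241.5,172),0),("box",(322.6,137.2),(186.9,172.6),0),("guideL",(298,258),(341,197),.06),("guideR",(284,314),(391,208),.06),("roofFL",(307,254),(351,154),.118)):
    print(n,tri(S,a,T,b).round(3),onplane(S,a,z).round(3),onplane(T,b,z).round(3))
q0=manip.read_state()["qpos"]
for x,y in((.52,.3),(.62,.3),(.5,0),(.6,-.16),(.5,-.16)):
  for yaw in (0.1,np.pi/2,-np.pi/2,np.pi):
    q=manip.solve_ik([x,y,.2],down(yaw)); print(x,y,round(yaw,1),None if q is None else np.round(q,2))
E
```

```text
plate [0.489 0.229 0.033] [0.49  0.227 0.036] [0.488 0.229 0.036]
handle [0.483 0.222 0.084] [0.48  0.231 0.072] [0.486 0.225 0.072]
tail [0.43  0.211 0.038] [0.43  0.213 0.036] [0.429 0.211 0.036]
jig [0.487 0.225 0.007] [0.483 0.229 0.   ] [0.491 0.227 0.   ]
dock [ 0.6   -0.138  0.007] [ 0.602 -0.135  0.   ] [ 0.599 -0.139  0.   ]
home? [ 0.61  -0.147  0.046] [ 0.6   -0.154  0.054] [ 0.617 -0.143  0.054]
bottle [ 0.681  0.079 -0.005] [0.677 0.075 0.   ] [0.682 0.08  0.   ]
obj [0.662 0.16  0.026] [0.655 0.173 0.   ] [0.677 0.164 0.   ]
box [ 0.673  0.305 -0.009] [0.671 0.297 0.   ] [0.673 0.304 0.   ]
guideL [ 0.6   -0.08   0.078] [ 0.602 -0.072  0.06 ] [ 0.603 -0.083  0.06 ]
guideR [ 0.574 -0.199  0.079] [ 0.574 -0.194  0.06 ] [ 0.578 -0.203  0.06 ]
roofFL [ 0.646 -0.101  0.181] [ 0.618 -0.089  0.118] [ 0.694 -0.1    0.118]
0.52 0.3 0.1 [-0.24  0.44 -0.43  1.71  0.21  1.04 -2.21]
0.52 0.3 1.6 [ 0.28  0.8  -1.3   1.69  0.8   1.29 -1.19]
0.52 0.3 -1.6 [ 0.28  0.8  -1.3   1.69  0.8   1.29  1.95]
0.52 0.3 3.1 [ 0.28  0.8  -1.3   1.69  0.8   1.29  0.38]
0.62 0.3 0.1 [ 0.13  0.78 -1.01
[... 180 characters left out ...]
0.92  1.43  0.48]
0.5 0 0.1 [ 0.91  0.51 -1.23  1.93  0.55  1.09 -2.01]
0.5 0 1.6 [ 0.96  0.58 -1.32  1.93  0.63  1.14 -0.62]
0.5 0 -1.6 [-1.07  0.6   1.37  1.99 -0.66  1.12 -2.56]
0.5 0 3.1 [ 0.9   0.5  -1.21  1.93  0.54  1.08  1.04]
0.6 -0.16 0.1 [ 0.79  0.57 -0.8   1.65  0.44  1.12 -1.6 ]
0.6 -0.16 1.6 [ 0.93  0.67 -1.04  1.64  0.61  1.19 -0.25]
0.6 -0.16 -1.6 [-0.37  0.56  0.83  1.69 -0.46  1.1  -2.55]
0.6 -0.16 3.1 [ 0.93  0.67 -1.05  1.64  0.62  1.2   1.31]
0.5 -0.16 0.1 [ 0.91  0.38 -0.8   1.88  0.32  1.01 -1.49]
0.5 -0.16 1.6 [ 1.03  0.44 -0.97  1.88  0.42  1.04 -0.11]
0.5 -0.16 -1.6 [-0.54  0.43  1.01  1.93 -0.43  1.02 -2.48]
0.5 -0.16 3.1 [ 1.16  0.54 -1.17  1.88  0.56  1.11  1.34]
```

```bash
python3 -c "
import cv2
a=cv2.imread('pics/scene0.png')[110:350,170:370];b=cv2.imread('pics/top0.png')[130:330,150:420]
cv2.imwrite('pics/c.png',cv2.hconcat([cv2.resize(a,(400,480),interpolation=2),cv2.resize(b,(400,480*1),interpolation=2)]))"
```

```text
(no output)
```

View pics/c.png

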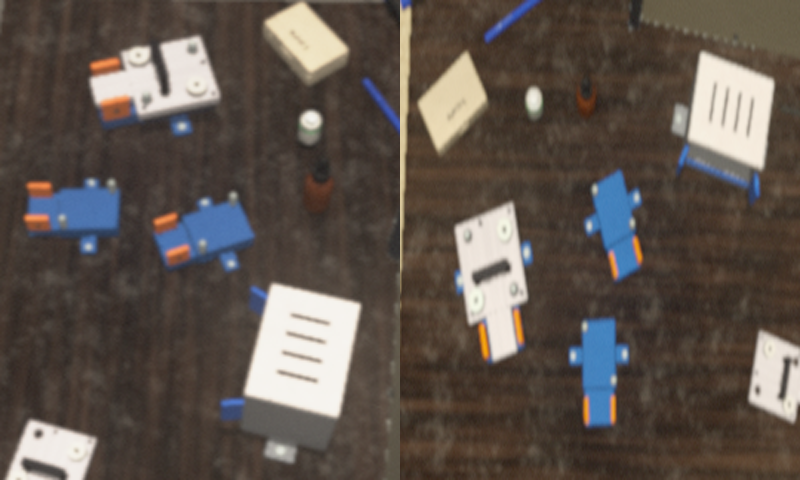

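The crop confirms the tail points to the robot between the cheeks, with pucks and dowels on the diagonals and the middle line free. The carrier yaw is about 15° and the dock yaw about -12°. Next I look closer from above the handle.

```bash
python3 - <<'E'
from h import *
p=manip.read_state()["ee_pos"]
manip.move_to([.42,-.15,.33],down(1.4))
print(manip.read_state()["clock"])
yaw=.26
manip.move_to([.485,.227,.19],down(yaw+np.pi/2))
manip.grip(0.55)
st=manip.read_state(); im=manip.grab_frame("wrist"); save(im,"w1"); W=cam("wrist",st)
print(st["clock"],st["qpos"].round(2) if hasattr(st["qpos"],'round') else st["qpos"])
for t,z in(("carrier_plate",.036),("carrier_handle",.072),("carrier_tail",.036),("jig",0)):
    for d in manip.mark_of("wrist",t)[:2]: print(t,round(d["p"],2),np.round(d["location"],1),onplane(W,d["location"],z).round(4))
E
```

```text
3.0083
5.35 [ 0.35  0.54 -1.1   1.86  0.54  1.08 -0.7 ]
carrier_plate 0.63 [275.7 191.2] [0.4846 0.2296 0.036 ]
carrier_handle 0.72 [278.4 201.4] [0.4873 0.2292 0.072 ]
carrier_tail 0.8 [213.6 196.1] [0.4227 0.2076 0.036 ]
jig 0.87 [286.4 334.3] [0.5522 0.0321 0.    ]
```

View pics/w1.png

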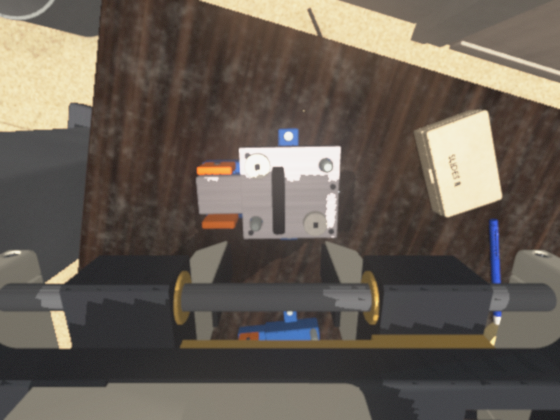

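The carrier is square to the tool. The bar is centred at (278,200), the tail is at left, and the finger lane over the plate is clear. Now I grip and lift.

```bash
python3 - <<'E'
from h import *
o=down(.26+np.pi/2)
f=lambda t:(lambda s:print(t,round(s["clock"],2),np.round(s["ee_pos"],4),np.round(s["wrist_force"],1),np.round(s["torque"],2),round(s["grip_width"],3),round(s["grasp_force"],1)))(manip.read_state())
manip.move_to([.4873,.2292,.12],o)
manip.move_straight([.4873,.2292,.055],feed=.08); f("down")
manip.grip(0,20); f("grip")
manip.grip(0,45); f("grip2")
manip.move_straight([.4873,.2292,.067],feed=.03); f("lift12")
manip.move_straight([.4873,.2292,.115],feed=.06); f("lift60")
im=manip.grab_frame("wrist"); save(im,"w2")
for c in("top",):
    im=manip.grab_frame(c); print([(np.round(d["location"],1),round(d["p"],2)) for d in manip.mark_of(c,"carrier_tail")])
E
```

```text
down 6.94 [0.4875 0.2296 0.0553] [-0.5 -0.4  0.2] [ 0.01 -0.16  0.02] 0.553 0.0
grip 7.63 [0.4872 0.2292 0.0551] [-0.4 -0.6  1.8] [-0.09  0.01 -0.02] 0.127 20.0
grip2 7.85 [0.4873 0.2292 0.0551] [-0.4 -0.5  3. ] [-0.15  0.08 -0.06] 0.13 45.0
lift12 8.4 [0.4873 0.2292 0.0671] [-1.2  0.5 -1.9] [ 0.06 -0.03  0.05] 0.128 45.0
lift60 9.35 [0.4871 0.2289 0.1147] [-0.5  0.1 -2.8] [ 0.03 -0.11  0.01] 0.126 45.0
[(array([430.1, 292.3]), 0.81)]
```

View pics/w2.png

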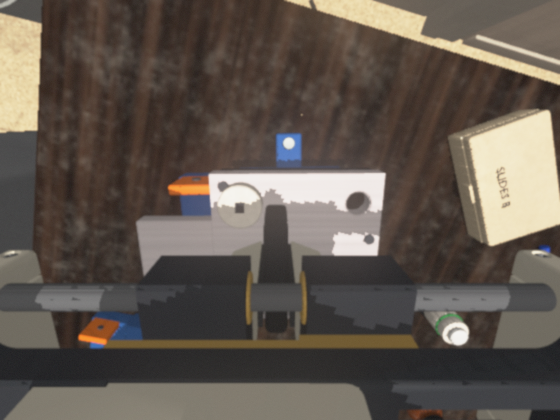

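The carrier is off the dowels and level, with a load of 2.8 N. Next I set it down in front of the dock, on its axis.

```bash
python3 - <<'E'
from h import *
S,T=cam("scene"),cam("top")
print("decoy",tri(S,(189.9,347.4),T,(404.6,286.5)).round(3),tri(S,(182.8,372.6),T,(426.7,292.6)).round(3),"jigs",onplane(S,(208.2,215.7),0).round(3),onplane(S,(276.4,227),0).round(3))
f=lambda t:(lambda s:print(t,round(s["clock"],2),np.round(s["ee_pos"],4),np.round(s["wrist_force"],1),np.round(s["torque"],2),round(s["grip_width"],3),round(s["grasp_force"],1)))(manip.read_state())
yd=-.21; d=np.array([np.cos(yd),np.sin(yd)]); P=np.array([.60,-.138])-.125*d; Tl=P-.066*d
o=down(yd+np.pi/2)
print(P,Tl,manip.solve_ik([*Tl,.005],down(yd+np.pi)))
manip.move_straight([.487,.229,.13],feed=.15)
manip.move_straight([*P,.13],o,feed=.2); f("over")
manip.move_straight([*P,.045],feed=.1)
manip.move_straight([*P,.0335],feed=.03); f("down")
manip.grip(0.5); f("open")
manip.move_straight([*P,.12],feed=.15)
manip.move_to([*Tl,.16],down(yd+np.pi)); f("tail over")
st=manip.read_state(); im=manip.grab_frame("wrist"); save(im,"w3"); W=cam("wrist",st)
for t,z in(("carrier_plate",.014),("carrier_handle",.05),("carrier_tail",.014),("dock",0),("dock_home",.054)):
    for m in manip.mark_of("wrist",t)[:2]: print(t,round(m["p"],2),np.round(m["location"],1),onplane(W,m["location"],z).round(4))
E
```

```text
decoy [ 0.389 -0.247  0.004] [ 0.378 -0.298  0.008] jigs [0.394 0.059 0.   ] [0.555 0.032 0.   ]
[ 0.47774614 -0.11194251] [ 0.4131961  -0.09818416] [ 1.05654443  0.79565291 -1.08391797  2.21889096  1.05713925  0.81082398
  0.60955544]
over 11.61 [ 0.4779 -0.1106  0.13  ] [-0.3 -0.5 -2.6] [ 0.   -0.08  0.  ] 0.125 45.0
down 13.14 [ 0.4776 -0.1119  0.0333] [-0.3  0.3 -2.4] [-0.   -0.09  0.03] 0.124 45.0
open 13.89 [ 0.4778 -0.112   0.0335] [ 0.2  0.1 -0.4] [-0.06 -0.07  0.  ] 0.501 0.0
tail over 15.88 [ 0.413  -0.098   0.1596] [0.9 0.3 0.1] [ 0.1  -0.19 -0.04] 0.498 0.0
carrier_plate 0.97 [273.9 252.8] [ 0.4755 -0.1133  0.014 ]
carrier_plate 0.6 [131.  205.1] [ 0.392  -0.2463  0.014 ]
carrier_handle 0.88 [118.3 211.9] [ 0.3892 -0.2404  0.05  ]
carrier_handle 0.72 [275.5 269.1] [ 0.4763 -0.1117  0.05  ]
carrier_tail 0.68 [ 83.  201.7] [ 0.3781 -0.2934  0.014 ]
carrier_tail 0.64 [271.6 194.1] [ 0.4109 -0.1017  0.014 ]
```

View pics/w3.png

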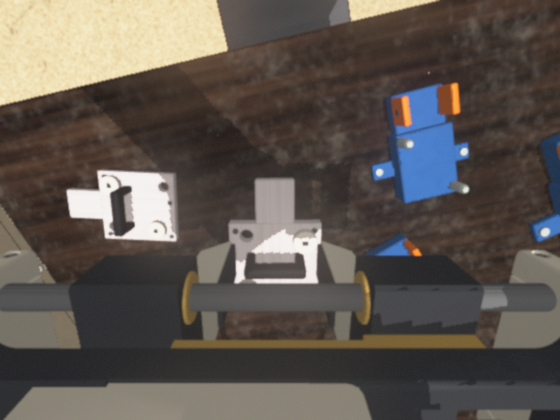

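The carrier stands flat on the desk at (0.476,-0.112), square to the tool: tail (274,200), plate edges level. The dock is not in this view, so I turn the camera over the mouth for one precise look.

```bash
python3 - <<'E'
from h import *
manip.move_to([.54,-.128,.27],down(-.21))
st=manip.read_state(); im=manip.grab_frame("wrist"); save(im,"w4"); W=cam("wrist",st)
print(st["clock"])
for t,z in(("dock",0),("dock_home",.054),("carrier_tail",.014),("carrier_plate",.014)):
    for m in manip.mark_of("wrist",t)[:2]: print(t,round(m["p"],2),np.round(m["location"],1),onplane(W,m["location"],z).round(4))
cv2.imwrite("pics/w4b.png",cv2.resize(cv2.cvtColor(im[:270,60:500],cv2.COLOR_RGB2BGR),(792,486),interpolation=cv2.INTER_CUBIC))
import pickle; pickle.dump(dict(ee_pos=st["ee_pos"],orientation=st["orientation"]),open("st4.pkl","wb"))
E
```

```text
18.1667
dock 0.97 [275.8 129. ] [ 0.5992 -0.1403  0.    ]
carrier_tail 0.81 [275.8 261.3] [ 0.4127 -0.1008  0.014 ]
carrier_tail 0.76 [407.5 250.9] [ 0.389  -0.2944  0.014 ]
carrier_plate 0.92 [274.1 216.6] [ 0.4819 -0.113   0.014 ]
carrier_plate 0.84 [376.  252.7] [ 0.3958 -0.2486  0.014 ]
```

View pics/w4b.png

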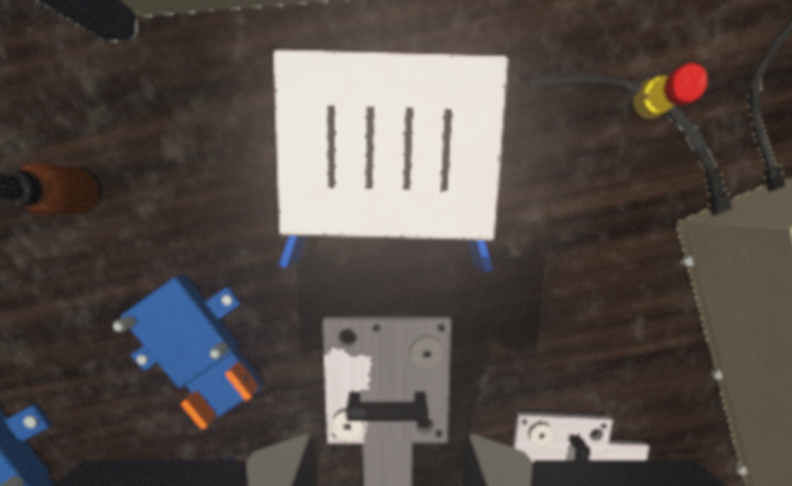

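The view shows the white roof with front corners at crop (281,234) and (494,239), the flared guides below it, and the carrier straight in front. I compute poses from the corners.

```bash
python3 - <<'E'
from h import *
import pickle
W=cam("wrist",pickle.load(open("st4.pkl","rb")))
def q(l,z): return np.array([onplane(W,(x/1.8+60,y/1.8),z)[:2] for x,y in l])
r=q([(281,234),(494,239),(275,51),(507,57)],.118)
c=q([(323,318),(449,318),(326,441),(448,441)],.020)
for n,a in(("roof",r),("carrier",c)):
    v=a[0]-a[1]; u=a[2]+a[3]-a[0]-a[1]; 
    print(n,a.round(4).tolist(),"w",np.linalg.norm(v),"frontmid",(a[0]+a[1])/2,"yaw",np.arctan2(-v[0],v[1]),np.arctan2(u[1],u[0]),"yaw side",[np.arctan2(*(a[i]-a[i+2])[::-1]) for i in(0,1)])
E
```

```text
roof [[0.6151, -0.0839], [0.5884, -0.197], [0.7012, -0.1042], [0.6746, -0.2168]] w 0.11618663726323997 frontmid [ 0.60176154 -0.14041521] yaw -0.23150720074273287 -0.22904527863642996 yaw side [np.float64(2.9100544053070134), np.float64(2.9150406790432766)]
carrier [[0.5491, -0.0796], [0.5296, -0.172], [0.4515, -0.0578], [0.4312, -0.1536]] w 0.09448007273698766 frontmid [ 0.53935406 -0.12578669] yaw -0.20874459636741458 2.939603079735355 yaw side [np.float64(-0.21914554806430778), np.float64(-0.18483844826158707)]
```

```bash
python3 - <<'E'
from h import *
import pickle
W=cam("wrist",pickle.load(open("st4.pkl","rb")))
yd=-.230; d=np.array([np.cos(yd),np.sin(yd)]); O=np.array([.6005,-.1404]); n=np.array([-d[1],d[0]])
for z in(.05,.06,.07,.08,.09,.1,.11):
    print(z,[[round(float((onplane(W,(x/1.8+60,y/1.8),z)[:2]-O)@k),4) for k in(d,n)] for x,y in((285,267),(487,269),(297,237),(478,241))])
f=lambda t:(lambda s:print(t,round(s["clock"],2),np.round(s["ee_pos"],4),np.round(s["wrist_force"],1),np.round(s["torque"],2),round(s["grip_width"],3),round(s["grasp_force"],1)))(manip.read_state())
yc=-.205; dc=np.array([np.cos(yc),np.sin(yc)]); Tl=np.array([.4787,-.1129])-.070*dc
manip.grip(.75)
manip.move_to([*Tl,.12],down(yc+np.pi))
manip.move_straight([*Tl,.04],feed=.12)
manip.move_straight([*Tl,.004],feed=.05); f("down")
manip.grip(0,20); f("g"); manip.grip(0,60); f("grip")
manip.move_straight([*Tl,.03],feed=.05); f("lift")
manip.move_straight([*Tl,.058],feed=.06); f("lift2")
save(manip.grab_frame("wrist"),"w5");save(manip.grab_frame("scene"),"s5")
a=cv2.imread("pics/w5.png")[100:340,130:430]; b=cv2.imread("pics/s5.png")[200:380,160:360]
cv2.imwrite("pics/c5.png",cv2.hconcat([cv2.resize(a,(400,400)),cv2.resize(b,(400,400))]))
E
```

```text
0.05 [[-0.0236, 0.0692], [-0.022, -0.0674], [-0.0037, 0.0606], [-0.0037, -0.06]]
0.06 [[-0.0225, 0.0674], [-0.021, -0.0656], [-0.0031, 0.059], [-0.0032, -0.0584]]
0.07 [[-0.0214, 0.0656], [-0.02, -0.0638], [-0.0026, 0.0574], [-0.0026, -0.0568]]
0.08 [[-0.0204, 0.0637], [-0.0189, -0.062], [-0.0021, 0.0558], [-0.0021, -0.0552]]
0.09 [[-0.0193, 0.0619], [-0.0179, -0.0602], [-0.0016, 0.0542], [-0.0016, -0.0536]]
0.1 [[-0.0183, 0.0601], [-0.0169, -0.0584], [-0.001, 0.0526], [-0.0011, -0.052]]
0.11 [[-0.0172, 0.0582], [-0.0159, -0.0566], [-0.0005, 0.051], [-0.0005, -0.0504]]
down 22.68 [ 0.4103 -0.0985  0.0041] [0.  0.4 0.3] [ 0.05 -0.15  0.02] 0.748 0.0
g 23.25 [ 0.4102 -0.0988  0.0041] [-1.   0.5  0.8] [ 0.04 -0.17 -0.01] 0.434 20.0
grip 23.47 [ 0.4102 -0.0987  0.0041] [-0.9 -0.4  1.8] [ 0.01 -0.09 -0.05] 0.428 60.0
lift 24.13 [ 0.4102 -0.0989  0.0301] [ 0.3  0.2 -2.5] [0.14 0.05 0.04] 0.432 60.0
lift2 24.75 [ 0.4102 -0.0989  0.0582] [-0.5  0.5 -2.4] [0.13 0.   0.02] 0.432 60.0
```

View pics/c5.png

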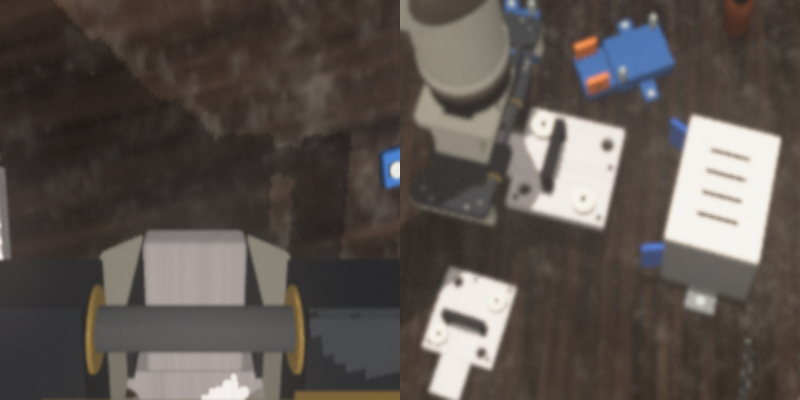

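The carrier is held level by the tail (2.4 N) with its wide end facing the dock. The guides are only about 75–80 mm high, so the gripper body clears them. I insert 6 mm above the floor, lower, then push home.

```bash
python3 - <<'E'
from h import *
yd=-.230; d=np.array([np.cos(yd),np.sin(yd)]); O=np.array([.6005,-.1404]); n=np.array([-d[1],d[0]])
at=lambda s,z:[*(O+s*d),z]
def f(t):
    s=manip.read_state(); F=np.array(s["wrist_force"]); e=np.array(s["ee_pos"])
    print(t,round(s["clock"],2),"s",round((e[:2]-O)@d,4),"lat",round((e[:2]-O)@n,4),"z",round(e[2],4),"F",np.round([F[:2]@d,F[:2]@n,F[2]],1),np.round(s["torque"],2),round(s["grip_width"],3)); return [F[:2]@d,F[:2]@n,F[2]]
manip.move_straight(at(-.190,.052),down(yd+np.pi),feed=.05); f("align")
for s in(-.15,-.125,-.10,-.08,-.066):
    manip.move_straight(at(s,.050),feed=.06); F=f("in")
    if F[0]<-10 or abs(F[1])>10: print("STOP"); raise SystemExit
z=.050
while z>.0425:
    z-=.001; manip.move_straight(at(-.066,z),feed=.02); F=f("lower")
    if F[2]>1.5: break
save(manip.grab_frame("scene"),"s6"); save(manip.grab_frame("wrist"),"w6")
a=cv2.imread("pics/s6.png")[200:380,160:400]; b=cv2.imread("pics/w6.png")
cv2.imwrite("pics/c6.png",cv2.hconcat([cv2.resize(a,(400,300)),cv2.resize(b,(400,300))]))
E
```

```text
align 25.17 s -0.1902 lat 0.0002 z 0.0518 F [-0.5  0.4 -3.1] [ 0.08 -0.02 -0.03] 0.43
in 25.98 s -0.1505 lat 0.0001 z 0.0498 F [-0.1  0.1 -2.4] [0.11 0.   0.04] 0.431
in 26.55 s -0.125 lat 0.0002 z 0.0499 F [-0.9  0.2 -2.6] [ 0.06  0.03 -0.03] 0.431
in 27.12 s -0.1 lat 0.0002 z 0.0499 F [ 0.1 -0.6 -2.8] [ 0.1   0.08 -0.04] 0.43
in 27.6 s -0.0798 lat 0.0002 z 0.0499 F [ 0.3  0.4 -2.5] [ 0.1  -0.02  0.04] 0.43
in 27.98 s -0.0656 lat 0.0001 z 0.05 F [-0.2  0.1 -1.6] [0.12 0.07 0.03] 0.432
lower 28.23 s -0.0664 lat 0.0 z 0.0489 F [ 0.1 -0.2 -3.4] [ 0.16 -0.04  0.01] 0.428
lower 28.48 s -0.0661 lat -0.0001 z 0.0479 F [-0.2  0.6 -2.9] [ 0.06 -0.03 -0.01] 0.427
lower 28.73 s -0.066 lat -0.0 z 0.0469 F [-0.7  0.3 -1.6] [ 0.14  0.06 -0.01] 0.429
lower 28.98 s -0.0661 lat -0.0 z 0.0459 F [-0.3  0.4 -2.3] [0.09 0.02 0.01] 0.423
lower 29.23 s -0.0659 lat 0.0 z 0.045 F [-0.3  0.3 -1.5] [ 0.05 -0.06  0.03] 0.432
lower 29.48 s -0.0658 lat 0.0001 z 0.0442 F [-0.4 -0.5  0.5] [ 0.09 -0.12  0.03] 0.426
lower 29.73 s -0.066 lat 0.0001 z 0.0432 F [-2.2 -0.5  3.4] [ 0.07  0.15 -0.12] 0.428
```

View pics/c6.png

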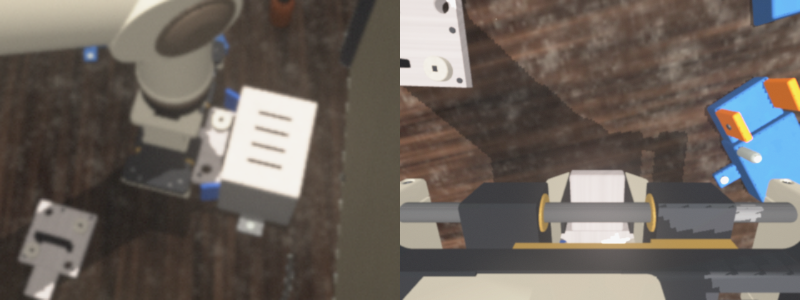

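The wide part is between the guides inside the bay, and floor contact came at the expected height. Now I push to the back stop.

```bash
python3 - <<'E'
from h import *
yd=-.230; d=np.array([np.cos(yd),np.sin(yd)]); O=np.array([.6005,-.1404]); n=np.array([-d[1],d[0]])
at=lambda s,z:[*(O+s*d),z]
def f(t):
    s=manip.read_state(); F=np.array(s["wrist_force"]); e=np.array(s["ee_pos"])
    print(t,round(s["clock"],2),"s",round((e[:2]-O)@d,4),"z",round(e[2],4),"F",np.round([F[:2]@d,F[:2]@n,F[2]],1)); return F[:2]@d
s=-.066
while s<-.040:
    s+=.0015; manip.move_straight(at(s,.0438),feed=.03); F=f("push")
    if F<-12: break
manip.hold(.2); f("pressed")
manip.grip(.62); f("open")
S=s
manip.move_straight(at(S,.075),feed=.08)
manip.move_straight(at(-.13,.17),feed=.15); f("up")
manip.move_to([*(O-.06*d),.27],down(yd))
st=manip.read_state(); im=manip.grab_frame("wrist"); W=cam("wrist",st); print(st["clock"])
for t,z in(("carrier_tail",.054),("carrier_plate",.054),("dock",0)):
    for m in manip.mark_of("wrist",t)[:2]:
        p=onplane(W,m["location"],z)[:2]-O; print(t,round(m["p"],2),np.round(m["location"],1),"s",round(p@d,4),"lat",round(p@n,4))
cv2.imwrite("pics/w7.png",cv2.resize(cv2.cvtColor(im[:270,60:500],cv2.COLOR_RGB2BGR),(792,486),interpolation=cv2.INTER_CUBIC))
import pickle; pickle.dump(dict(ee_pos=st["ee_pos"],orientation=st["orientation"]),open("st7.pkl","wb"))
E
```

```text
push 30.08 s -0.0646 z 0.0437 F [-2.8  0.6  2.1]
push 30.33 s -0.063 z 0.0437 F [-2.4  0.7  2.4]
push 30.58 s -0.0613 z 0.0438 F [-2.8 -0.5  2.2]
push 30.83 s -0.0597 z 0.0438 F [-2.5 -0.3  1.5]
push 31.08 s -0.0583 z 0.0438 F [-2.9  0.7  1.6]
push 31.33 s -0.0568 z 0.0438 F [-2.8 -0.3  2.8]
push 31.58 s -0.0553 z 0.0438 F [-1.9 -0.   2.1]
push 31.83 s -0.0539 z 0.0438 F [-2.4 -0.   2.2]
push 32.08 s -0.0523 z 0.0438 F [-2.3  0.8  2.4]
push 32.33 s -0.0521 z 0.0436 F [-7.1 -0.1  4.8]
push 32.58 s -0.052 z 0.0435 F [-9.3 -0.5  8. ]
push 32.83 s -0.052 z 0.0433 F [-13.9   0.5  11. ]
pressed 33.03 s -0.052 z 0.0433 F [-12.7  -1.3  11.1]
open 33.57 s -0.0477 z 0.0438 F [-0.9  0.4 -0. ]
up 35.09 s -0.1299 z 0.1696 F [-0.3  0.1 -0.3]
37.05
carrier_tail 0.89 [274.9 170.4] s -0.0466 lat 0.0013
carrier_tail 0.62 [408.9 251. ] s -0.1545 lat -0.1772
carrier_plate 0.92 [378.3 252.8] s -0.1572 lat -0.1367
dock 0.84 [273.5 132.6] s -0.0042 lat 0.0034
```

View pics/w7.png

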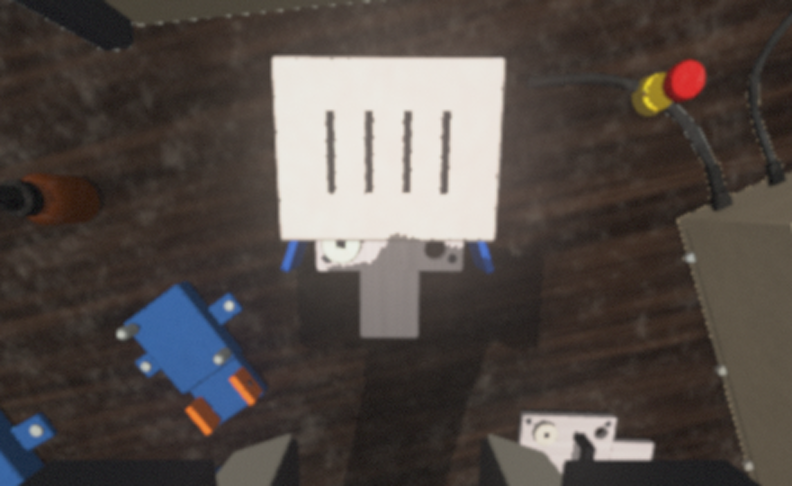

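The carrier sits square in the bay, with only the tail and a strip of its wide part outside the mouth. The stop came at the expected depth with clear contact, and the gripper is clear.

```bash
python3 -c "
from plant import manip
print(manip.hand_in())"
```

```text
the job is handed in; nothing more can be done
None
```

The job is handed in at about 37 s. The carrier was lifted level off the dowels, set down and released on the desk, then slid by its tail to a firm stop at the expected home depth in the dock. The bottle, objective and slide box were never approached.

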